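Ready a glass tube over the bench burner

TASK

Get the green glass tube ready for heating: first lift the brass cap up off the burner's nozzle and set it down inside the open tin (do not drop it in from above the tin), let go of it and leave it there. Then draw the long green tube out of the leaning wooden rack, turn it level and finish while holding it still in the gripper, level, with its middle above the burner's open mouth at a height of about 7 cm over the mouth, touching nothing but the gripper. Leave the two short rods in the rack, and keep the tin and all other things on the bench where they are.

Things in the scene. Friction and masses are not known exactly. Their poses are not given: they have to be found in the camera images.
- cap_mid (a point): Centre of the brass cap: an upside-down round cup, 36 mm outside diameter, 40 mm tall, 28 mm bore 34 mm deep, about 90 g, loosely hung over the top of the burner's nozzle (22 mm diameter; the cap must rise 34 mm to come free). This point is on its axis, 20 mm above its lower rim; z points up out of its closed top. It can be gripped across its outside from above.
- burner_mouth (a point): Open mouth of the bench burner (fixed): the centre of the top of its upright nozzle, 130 mm above the bench; z up. The nozzle is 22 mm in diameter and stands on a round blue base 112 mm wide; a red control knob sticks out 42 mm to the side at 71 mm height. At the start the cap hides this mouth.
- tin: Open round grey steel tin (not the flat red-topped lid lying at the right), loose, 300 g: 136 mm outside diameter, 30 mm high, 3 mm wall and floor. Origin at the centre of its underside; z up.
- tube_mid (a point): Middle of the green glass tube: 16 mm diameter, 220 mm long, about 55 g, the only long one in the rack. Its z axis runs along the tube from foot to top; this point is 110 mm from either end. At the start the tube leans at 45 degrees, top away from the robot, its foot about 50 mm deep in a rack hole that is about 3.5 mm wider than the tube, so it must be drawn out along its own z axis by 50 mm or more before it is turned. About 170 mm of it stands free.
- tube_foot (a point): Foot end of the green tube (centre of its end face, the end in the hole at the start); same axes as tube_mid.
- rack: Leaning wooden rack (fixed), 230 mm wide along its y axis. Origin under its block; z up; its x axis points the way the tubes lean. The drilled block is 50 mm x 210 mm x 60 mm, its upper face square to the holes; three holes in a row 68 mm apart along y (y = -68, 0, 68 mm), mouths 42 mm ahead (x) of the origin and 71 mm above the bench, running down and back at 45 degrees. Any hole may hold the green tube. Highest corner of the block 90 mm above the bench.
- stub_a: Short amber glass rod in the rack, 16 mm diameter, 95 mm long, standing about 45 mm out of its hole; origin at its foot, z along it. Leave alone.
- stub_b: Short white rod in the rack, 16 mm diameter, 85 mm long, standing about 35 mm out of its hole; origin at its foot, z along it. Leave alone.
- flask: Small round blown-glass flask, 76 mm wide, 102 mm tall, standing at the far side of the bench; origin at its underside. Leave alone.
- wrench: Steel wrench, 170 mm long, lying on the bench at the robot's right; origin at its underside. Leave alone.
- jar: Jar with a red cap, 64 mm wide, 85 mm tall, at the robot's left; origin at its underside. Leave alone.
Things that resemble listed ones, but are neither listed nor needed, are in the scene too. What is shaped like the part that bears cap_mid but red is not meant.

How it is judged:
On the way, in this order (a step that is already met when the one before it is completed fails the run):
1. the cap is off the burner, lies in the tin and has been let go (horizontal distance between cap_mid and tin below 0.06 m and height (world z) of cap_mid below 0.04 m and contact force between cap and the fingers below 0.05 N), for 0.2 s.
2. the green tube is drawn out of the rack and held up clear of it (height (world z) of tube_foot above 0.12 m and contact force between tube and the fingers above 0.5 N and contact force between tube and rack below 0.05 N), for 0.2 s.
At the end, for the whole second after the job is handed in: Cap let go and at rest in the tin; green tube gripped, still, level within 15 degrees, its middle within 35 mm horizontally of the burner mouth and 35 to 115 mm above it, not touching burner or rack; tin within 40 mm, other loose things within 30 mm of their start (all of step 1 and linear speed of cap below 0.03 m/s and contact force between tube and the fingers above 0.5 N and contact force between tube and rack below 0.05 N and contact force between tube and burner below 0.05 N and angle between tube_mid's own z axis and vertical between 1.31 and 1.83 rad and horizontal distance between tube_mid and burner_mouth below 0.035 m and height (world z) of tube_mid between 0.165 and 0.245 m and linear speed of tube below 0.04 m/s and distance of tin from where it was at the start of the episode below 0.04 m and not (distance of stub_a from where it was at the start of the episode above 0.03 m) and not (distance of stub_b from where it was at the start of the episode above 0.03 m) and not (distance of flask from where it was at the start of the episode above 0.03 m) and not (distance of wrench from where it was at the start of the episode above 0.03 m) and not (distance of jar from where it was at the start of the episode above 0.03 m)); the arm keeps its last pose, push and grip.
It fails at once if a short rod, the flask, the wrench or the jar is moved by more than 30 mm (distance of any of stub_a, stub_b, flask, wrench, jar from where it was at the start of the episode above 0.03 m).
It fails at once if the tin is pushed more than 40 mm away (distance of tin from where it was at the start of the episode above 0.04 m).
It fails at once if the cap is dropped: loose in the air above the tin's rim, away from the nozzle (height (world z) of cap_mid above 0.075 m and horizontal distance between cap_mid and burner_mouth above 0.03 m and contact force between cap and anything else below 0.01 N).
It also fails if it takes over 67 s, if anything falls off the work surface, if the arm or the gripper's body presses on something with over 40 N, if the wrist force passes 120 N, or if a joint passes its speed limit or range.

ROBOT

A 6-joint arm with a two-finger parallel gripper is mounted at the origin on the work surface. World frame = base frame: x ahead of the robot, y to its left, z up, the work surface at z = 0. Lengths are in m, angles in rad, forces in N, time in s.
With the tool pointing down it reaches from about 0.3 to 0.875 m from the base axis. Payload 6.4 kg.
Tool frame: the origin (TCP) lies midway between the tips of the shut fingers; the grasp point (between the pads) lies 19 mm behind it (ctrl.pinch_z is the distance from the TCP to the grasp point, in m); z points along the fingers, y is the line along which they close (so a half turn about z gives the same grasp; the last joint's range is limited). The gripper opens to 85 mm and grips with 20 to 120 N. Pads are 22 mm wide; open, the fingers measure 114 mm over their backs; the gripper's body (76 mm by 85 mm) begins 54 mm behind the grasp point. The pads swing forward as they close: fully open they stand 13 mm farther back than shut.
Start: joints at [-0.206, 0.181, 1.607, -0, 1.354, -0.206], TCP at [0.575, 0, 0.203] pointing down, gripper open.
Joint ranges: [-2.99, 2.99], [-0.89, 2.07], [0.3, 2.58], [-1.14, 4.28], [0, 2.63], [-3.12, 3.12]. Speed limits (rad/s): [2.57, 2.57, 3.01, 3.14, 3.14, 3.14].

INTERFACE

Orientations are given as a unit quaternion [w, x, y, z].
In Python, from bench import ctrl gives the robot as it stands.
- The arm moves only by the tool apply_moves, never from a script. Its argument "moves" is a list of rows, each an object with "jaw": the opening, from 0 (shut) to 1 (fully open); "offset": the shift along the tool's x, y, z in mm, a list of three; "rot": the turn, a rotation vector about the tool's x, y, z in degrees, a list of three. In form: [{"jaw": jaw, "offset": [dx, dy, dz], "rot": [ax, ay, az]}, ...]. A call has exactly 5 rows; each row shifts and turns the commanded pose from where the row before left it, along the tool's axes as they then stand; what a row does not reach is not made up. A row lasts 1/8 s, in which the tool goes at most 62.5 mm and 10.7 degrees, less where a joint would pass 70% of its speed; a pose out of reach is approached as far as the arm can. A call is refused whole if a number of a shift passes 62.5 or a number of a turn 10.7, either way. A call with a gripper value outside its range is refused whole. The fingers move at their own pace and stop on an object; the grip force is fixed at half the most. Time passes only in rows, so rows that do not move let the fingers close, or fill a call up. It gives the time, the measured TCP pose, the force, the opening and the grip force at its end, in the units of the state.
- ctrl.get_obs(): the state, without advancing time (a new reading comes with each control period).
- ctrl.camera(name): name is "scene" or "side" or "wrist"; returns (picture, depth): 480x640x3 uint8, red, green, blue; 480x640 float32, m along the optical axis (not along the pixel's ray), 0 where there is no reading.
- ctrl.camera_params(name): a dict with "K" (3x3 intrinsics, pixels), "dist" ([k1, k2, p1, p2, k3] as OpenCV has them; the pictures are not rectified), "cam_to_world" (4x4, takes a point from camera to world coordinates); the wrist camera has in their place "mount" (4x4, takes a point from camera to tool coordinates, whose origin is the TCP and whose axes are the flange's). Camera axes: x right, y down, z forward; pixel columns grow to the right and rows downward; lengths in m; the calibration is good to about 2 mm. A picture is of the moment at which its call begins: read the wrist's pose just before it. camera_params takes no time and is no camera call.
- ctrl.hand_in(): hands the job in; it is judged then, once.
Trained networks look in the newest picture that a camera, given by its name, has taken for a name from the list of things; names that differ only in an ending like _2 or _b are one class to them, and where a whole thing is asked for, a point or a joint stands for the part that bears it (a point fixed in the world has none). Each returns a list of dicts, best first, with "score" (0 to 1); they miss things now and then, are a little off and sometimes report something else, mostly with a low value. They report only what shows in the picture. A call takes as long as a camera call. They do not tell look-alikes from the thing itself.
- ctrl.outline_of(camera, target): "region" (480x640 bool, what is visible of it) and "position" ([column, row] in pixels, amid what is visible of it).
The state is a dict: "time_s": time; "q": joint angles; "dq": joint speeds; "joint_efforts": joint torques, N m; "eef_pos": TCP position; "eef_rot": TCP orientation; "wrist_force": force on the tool from outside, world axes, zero at the start; "torque": the same for the moment, N m; "opening": opening from 0.0 (shut) to 1.0 (fully open); "grasp_force": force on a finger pad.
Only numpy, scipy, OpenCV 4.12 (cv2) and the standard library are available. Lean on these libraries where they do the work, as an engineer would, in place of code of your own. Each camera call takes 0.05 s, during which the arm holds its last target. There are 200 camera calls.

## Working session

There is one attempt and no reset: what is moved stays moved. The work goes in short steps, Python scripts to look and compute and a tool call to move; the robot and the scene stay as the last step left them, time stands still between calls to the robot, and variables do not carry over. Pictures are saved under pics/ and viewed, at most 10 in all, crops included, and the job is handed in when it is done.

Besides the shell and the picture viewer there is one more tool, called after "Call:" as name([rows], argument=value, ...), one row to a line, values as JSON. apply_moves: Moves the arm, as the interface text tells. Its arguments: {"type":"object","properties":{"moves":{"type":"array"}},"required":["moves"]}

```bash
mkdir -p pics
cat > h.py <<'E'
import numpy as np, cv2
from scipy.spatial.transform import Rotation as R
from bench import ctrl
def T(cam):
    p=ctrl.camera_params(cam)
    if 'cam_to_world' in p: return p,np.array(p['cam_to_world'])
    o=ctrl.get_obs(); W=np.eye(4); q=o['eef_rot']; W[:3,:3]=R.from_quat([q[1],q[2],q[3],q[0]]).as_matrix(); W[:3,3]=o['eef_pos']
    return p,W@np.array(p['mount'])
def cloud(cam):
    p,M=T(cam); im,d=ctrl.camera(cam)
    v,u=np.mgrid[:480,:640]
    n=cv2.undistortPoints(np.stack([u,v],-1).reshape(-1,1,2).astype(np.float64),np.array(p['K']),np.array(p['dist'])).reshape(480,640,2)
    P=np.dstack([n*d[...,None],d])@M[:3,:3].T+M[:3,3]
    P[d==0]=np.nan
    return im,d,P
def save(im,n): cv2.imwrite('pics/'+n,cv2.cvtColor(im,cv2.COLOR_RGB2BGR))
E
python3 - <<'E'
from h import *
print(ctrl.get_obs())
for c in('scene','side'):
    im,d,P=cloud(c); save(im,c+'.png'); np.savez('pics/'+c,im=im,P=P)
    print(c,T(c)[1][:3].round(2).tolist())
    for t in('cap_mid','tin','tube_mid','rack','stub_a','flask','wrench','jar'):
        for r in ctrl.outline_of(c,t)[:3]:
            X=P[r['region']]; 
            print(t,round(r['score'],2),np.round(r['position']),r['region'].sum(),np.nanmedian(X,0).round(3),np.nanpercentile(X,3,axis=0).round(3),np.nanpercentile(X,97,axis=0).round(3))
E
```

```text
{'time_s': 0.0, 'q': array([-2.06303904e-01,  1.81549857e-01,  1.60799143e+00, -4.68889846e-06,
        1.35379517e+00, -2.06329015e-01]), 'dq': array([-0.00014222,  0.00077821,  0.00043743,  0.00063556, -0.00157627,
       -0.0006919 ]), 'joint_efforts': array([ 3.41415571e-04, -4.44869328e+01, -3.51340663e+01, -2.51131587e-04,
        9.11703974e-03,  3.43231875e-05]), 'eef_pos': array([5.74408591e-01, 1.37409186e-04, 2.02487249e-01]), 'eef_rot': array([-7.28497583e-04,  7.07097276e-01,  7.07115749e-01, -4.79067984e-04]), 'wrist_force': array([0.93381295, 0.31044603, 0.52655151]), 'torque': array([-0.04660472,  0.00649853, -0.03140304]), 'grasp_force': 0.0, 'opening': 0.9988595164367892}
scene [[0.07, 0.69, -0.72, 1.57], [1.0, -0.05, 0.05, -0.08], [-0.0, -0.72, -0.69, 1.03]]
cap_mid 0.55 [408. 212.] 224 [0.481 0.239 0.128] [0.457 0.224 0.099] [0.49  0.257 0.14 ]
cap_mid 0.4 [438. 263.] 113 [0.61  0.313 0.041] [0.594 0.297 0.035] [0.623 0.329 0.045]
tin 0.76 [240. 252.] 1635 [ 0.493 -0.227  0.007] [ 0.437 -0.286  0.001] [ 0.569 -0.165  0.032]
rack 0.6 [331. 255.] 2920 [0.543 0.006 0
[... 837 characters left out ...]
09] [ 0.436 -0.29   0.001] [ 0.564 -0.155  0.032]
rack 0.79 [334. 272.] 2849 [0.495 0.042 0.052] [ 0.456 -0.093  0.006] [0.556 0.125 0.088]
stub_a 0.61 [318. 244.] 95 [0.553 0.013 0.084] [ 0.538 -0.124 -0.   ] [0.623 0.018 0.099]
flask 0.84 [256. 229.] 553 [ 0.784 -0.03   0.053] [ 0.759 -0.06   0.014] [ 0.814 -0.011  0.102]
flask 0.47 [370. 232.] 1081 [ 0.497 -0.241  0.008] [ 0.435 -0.29   0.001] [ 0.564 -0.157  0.031]
flask 0.3 [312. 216.] 345 [ 0.605 -0.054  0.128] [ 0.543 -0.065  0.075] [ 0.669 -0.049  0.181]
wrench 0.59 [415. 208.] 252 [ 0.427 -0.467  0.007] [ 0.344 -0.493 -0.001] [ 0.506 -0.442  0.011]
jar 0.76 [275. 393.] 1542 [0.412 0.459 0.062] [0.392 0.424 0.011] [0.442 0.474 0.087]
```

Run:
```python
import cv2,numpy as np
a=cv2.imread('pics/scene.png')[150:360,130:500]; b=cv2.imread('pics/side.png')[170:430,200:450]
a=cv2.resize(a,(800,454));cv2.imwrite('pics/v1.png',a)
cv2.imwrite('pics/v2.png',cv2.resize(b,None,fx=2.3,fy=2.3))
```

```text
(no output)
```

View pics/v1.png

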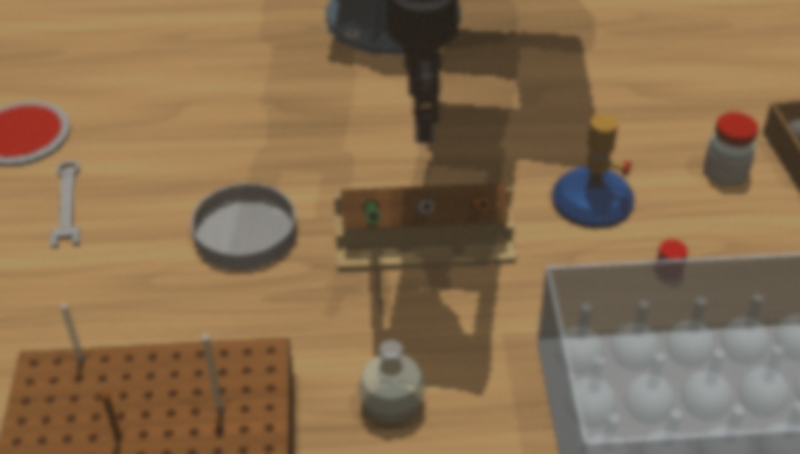

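View pics/v2.png

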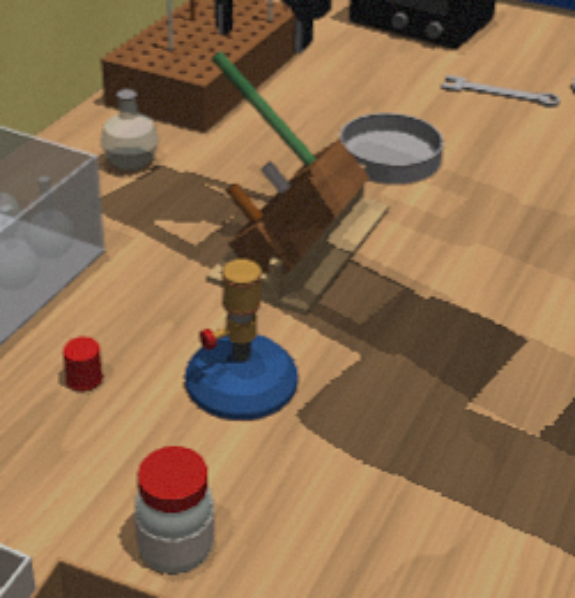

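Candidates: the brass cup on the blue burner (scene px 408,212 / side 304,294) is cap_mid; the red cup (scene 438,263) is the decoy. The green tube is in the −y hole (side 313,218), tin at (240,252). The crops confirm this. Now measuring.

Run:
```python
from h import *
def circ(X):
    A=np.c_[2*X[:,:2],np.ones(len(X))]; s=np.linalg.lstsq(A,(X[:,:2]**2).sum(1),rcond=None)[0]
    return s[:2].round(4),np.sqrt(s[2]+s[:2]@s[:2]).round(4)
for c in('scene','side'):
    z=np.load(f'pics/{c}.npz'); P=z['P']; im=z['im']; h=cv2.cvtColor(im,cv2.COLOR_RGB2HSV).astype(int)
    b=lambda x0,x1,y0,y1,z0,z1:(P[...,0]>x0)&(P[...,0]<x1)&(P[...,1]>y0)&(P[...,1]<y1)&(P[...,2]>z0)&(P[...,2]<z1)
    t=P[b(.43,.52,.19,.29,.130,.15)]; print(c,'captop',len(t),((t.min(0)+t.max(0))/2).round(4),np.ptp(t,axis=0).round(3),np.median(t,0).round(4))
    t=P[b(.43,.52,.19,.29,.10,.13)]; print(' capside',len(t),circ(t))
    t=P[b(.40,.60,-.33,-.12,.024,.036)]; print(' tinrim',len(t),circ(t))
    t=P[b(.40,.60,-.33,-.12,-.01,.04)&(P[...,2]<.012)&(h[...,1]<60)]; print(' tinfloor',((np.percentile(t,1,axis=0)+np.percentile(t,99,axis=0))/2).round(3))
    g=b(.4,.8,-.2,.1,.06,.25)&(h[...,0]>45)&(h[...,0]<85)&(h[...,1]>70); X=P[g]; print(' tube n',len(X))
    if len(X)>30:
        m=np.median(X,0); X=X[np.linalg.norm(X-m,axis=1)<.15]
        for _ in range(3):
            m=X.mean(0); d=np.linalg.svd(X-m)[2][0]; d*=np.sign(d[2]); r=X-m; e=np.linalg.norm(r-np.outer(r@d,d),axis=1); X=X[e<.012]
        s=(X-m)@d; print('  axis',m.round(4),d.round(3),'ends',(m+s.min()*d).round(3),(m+s.max()*d).round(3),len(X))
    # rack block
    t=P[b(.42,.62,-.14,.15,.080,.095)]; t=t[t[:,1]>-.12]; print(' rackedge',len(t),np.polyfit(t[:,1],t[:,0],1).round(4),t.min(0).round(3),t.max(0).round(3))
    for n,hh in(('red',1),):
        k=b(.40,.56,.17,.32,.05,.09)&(h[...,1]>150)&((h[...,0]<6)|(h[...,0]>174)); print(' knob',k.sum(),np.median(P[k],0).round(3) if k.any() else '')
```

```text
scene captop 106 [0.4714 0.2407 0.1359] [0.038 0.037 0.011] [0.4745 0.2407 0.137 ]
 capside 110 (array([0.4729, 0.2403]), np.float64(0.0152))
 tinrim 259 (array([ 0.503 , -0.2248]), np.float64(0.0664))
 tinfloor [ 0.503 -0.226  0.006]
 tube n 18
 rackedge 420 [0.0041 0.5295] [ 0.516 -0.096  0.08 ] [0.573 0.11  0.095]
 knob 1 [0.49  0.276 0.08 ]
side captop 170 [0.4695 0.2463 0.1353] [0.037 0.036 0.009] [0.4674 0.2487 0.1362]
 capside 193 (array([0.4686, 0.2454]), np.float64(0.0167))
 tinrim 219 (array([ 0.5011, -0.2229]), np.float64(0.0664))
 tinfloor [ 0.501 -0.224  0.006]
 tube n 275
  axis [ 0.603  -0.0554  0.1304] [ 0.762 -0.005  0.647] ends [ 0.537 -0.055  0.074] [ 0.667 -0.056  0.184] 275
 rackedge 481 [-0.0049  0.5294] [ 0.508 -0.099  0.08 ] [0.571 0.118 0.095]
 knob 39 [0.483 0.281 0.076]
```

Call:
apply_moves([
  {"jaw": 1,"offset": [0,0,-10],"rot": [0,0,10]},
  {"jaw": 1,"offset": [0,0,-10],"rot": [0,0,10]},
  {"jaw": 1,"offset": [0,0,-10],"rot": [0,0,10]},
  {"jaw": 1,"offset": [0,0,-10],"rot": [0,0,10]},
  {"jaw": 1,"offset": [0,0,-10],"rot": [0,0,10]},
])

```text
time_s: 1.52
eef_pos: [0.575, 0.0, 0.2537]
eef_rot: [0.0, 0.941, 0.339, 0.0]
wrist_force: [-0.1, 0.4, 0.1]
opening: 1.002
grasp_force: 0.0
```

Call:
apply_moves([
  {"jaw": 1,"offset": [0,0,0],"rot": [0,0,10]},
  {"jaw": 1,"offset": [0,0,0],"rot": [0,0,10]},
  {"jaw": 1,"offset": [0,0,0],"rot": [0,0,10]},
  {"jaw": 1,"offset": [0,0,0],"rot": [0,0,10]},
  {"jaw": 1,"offset": [-20,-40,0],"rot": [0,0,0]},
])

```text
time_s: 2.15
eef_pos: [0.5557, 0.0385, 0.2532]
eef_rot: [0.0, 1.0, -0.003, 0.0]
wrist_force: [0.2, 1.0, 0.1]
opening: 1.0
grasp_force: 0.0
```

Call:
apply_moves([
  {"jaw": 1,"offset": [-20,-50,0],"rot": [0,0,0]},
  {"jaw": 1,"offset": [-20,-50,0],"rot": [0,0,0]},
  {"jaw": 1,"offset": [-20,-50,0],"rot": [0,0,0]},
  {"jaw": 1,"offset": [-22,-52,0],"rot": [0,0,0]},
  {"jaw": 1,"offset": [0,0,0],"rot": [0,0,0]},
])

```text
time_s: 2.78
eef_pos: [0.4712, 0.2452, 0.2536]
eef_rot: [-0.0, 1.0, 0.003, -0.0]
wrist_force: [0.3, -0.7, -0.3]
opening: 0.998
grasp_force: 0.0
```

Run:
```python
from h import *
o=ctrl.get_obs(); print(o['time_s'],o['eef_pos'],o['eef_rot'],o['q'].round(2))
im,d,P=cloud('wrist'); save(im,'w1.png'); np.savez('pics/w1',im=im,P=P)
b=(abs(P[...,0]-.47)<.05)&(abs(P[...,1]-.243)<.05)&(P[...,2]>.128)&(P[...,2]<.15)
t=P[b]; print(len(t),((t.min(0)+t.max(0))/2).round(4),np.ptp(t,axis=0).round(3),np.median(t,0).round(4))
```

```text
2.775 [0.47123231 0.24519397 0.25358466] [-4.20035369e-04  9.99996077e-01  2.76890879e-03 -4.77688271e-05] [0.26 0.04 1.66 0.   1.44 1.82]
1805 [0.468  0.2439 0.1336] [0.036 0.036 0.011] [0.4691 0.2439 0.1365]
```

View pics/w1.png

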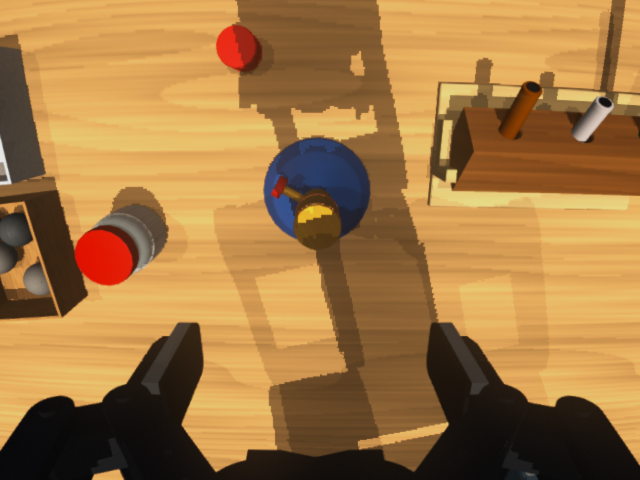

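The brass cap stands centred below the gripper at (318,225), and the red cup is far off at (238,47). Descending.

Call:
apply_moves([
  {"jaw": 1,"offset": [-1,1,50],"rot": [0,0,0]},
  {"jaw": 1,"offset": [0,0,50],"rot": [0,0,0]},
  {"jaw": 1,"offset": [0,0,30],"rot": [0,0,0]},
  {"jaw": 1,"offset": [0,0,18],"rot": [0,0,0]},
  {"jaw": 1,"offset": [0,0,0],"rot": [0,0,0]},
])

```text
time_s: 3.45
eef_pos: [0.4718, 0.24, 0.1045]
eef_rot: [0.0, 1.0, -0.001, -0.001]
wrist_force: [-0.1, 0.2, -0.0]
opening: 1.001
grasp_force: 0.0
```

Call:
apply_moves([
  {"jaw": 0,"offset": [0,0,0],"rot": [0,0,0]},
  {"jaw": 0,"offset": [0,0,0],"rot": [0,0,0]},
  {"jaw": 0,"offset": [0,0,0],"rot": [0,0,0]},
  {"jaw": 0,"offset": [0,0,0],"rot": [0,0,0]},
  {"jaw": 0,"offset": [0,0,0],"rot": [0,0,0]},
])

```text
time_s: 4.08
eef_pos: [0.4751, 0.2364, 0.109]
eef_rot: [0.004, 1.0, 0.0, 0.003]
wrist_force: [1.4, -0.1, -0.2]
opening: 0.0
grasp_force: 0.0
```

Run:
```python
from h import *
o=ctrl.get_obs(); print(o['time_s'],o['eef_pos'],o['wrist_force'],o['opening'],o['grasp_force'],o['q'].round(3))
out=[]
for c,s in(('side',np.s_[200:400,200:440]),('wrist',np.s_[:]),('scene',np.s_[150:300,330:510])):
    im,d,P=cloud(c); out.append(cv2.resize(im[s],(400,300)))
    b=(abs(P[...,0]-.47)<.06)&(abs(P[...,1]-.243)<.06)&(P[...,2]>.128)&(P[...,2]<.15)&(im[...,2]<im[...,0]*.6); t=P[b]
    if len(t): print(c,len(t),np.median(t,0).round(3))
save(np.vstack([np.hstack(out[:2]),np.hstack([out[2],out[2]*0])]),'m1.png')
```

```text
4.075 [0.47505764 0.23635502 0.10896031] [ 1.41008465 -0.13282489 -0.2317963 ] 0.00026967611361166673 0.0 [ 0.244  0.189  1.802 -0.01   1.147  1.819]
side 158 [0.466 0.253 0.136]
wrist 2336 [0.481 0.253 0.136]
scene 58 [0.482 0.243 0.136]
```

View pics/m1.png

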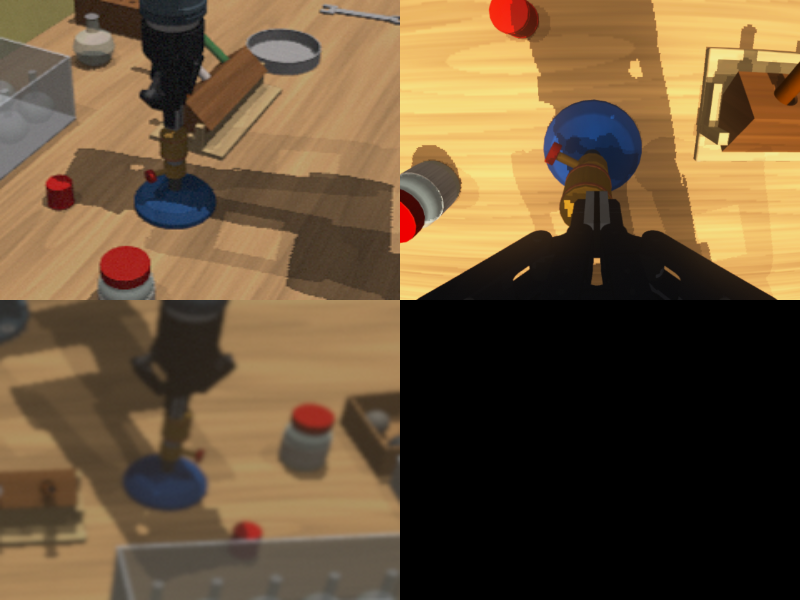

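Run:
```python
from h import *
o=ctrl.get_obs(); q=o['eef_rot'];print(o['eef_pos'],R.from_quat([q[1],q[2],q[3],q[0]]).as_matrix().round(3).tolist(),o['torque'].round(2),o['dq'].round(3))
for c in('scene','side','wrist'):
    im,d,P=cloud(c); mx=im.max(2).astype(int); sat=mx-im.min(2)
    for z0 in(.09,.1,.11,.12,.13,.14,.15,.17):
        r=(abs(P[...,0]-.47)<.07)&(abs(P[...,1]-.243)<.07)&(P[...,2]>z0)&(P[...,2]<z0+.01)
        for n,k in(('dark',r&(sat<30)),('brass',r&(sat>=30))):
            t=P[k]
            if len(t)>3: print(c,z0,n,len(t),np.percentile(t,4,axis=0)[:2].round(3),np.percentile(t,96,axis=0)[:2].round(3))
```

```text
[0.47451847 0.23981972 0.10811172] [[1.0, -0.0, 0.005], [-0.0, -1.0, -0.001], [0.005, 0.001, -1.0]] [-1.01  0.02  0.01] [ 0.006  0.003  0.001 -0.001  0.001  0.001]
scene 0.09 dark 4 [0.477 0.233] [0.487 0.244]
scene 0.09 brass 4 [0.472 0.227] [0.48 0.23]
scene 0.1 brass 37 [0.472 0.226] [0.49  0.258]
scene 0.11 brass 37 [0.474 0.227] [0.491 0.258]
scene 0.12 brass 34 [0.471 0.226] [0.49  0.256]
scene 0.13 dark 9 [0.476 0.231] [0.487 0.249]
scene 0.13 brass 45 [0.466 0.226] [0.49 0.26]
scene 0.14 dark 21 [0.479 0.228] [0.489 0.247]
scene 0.15 dark 27 [0.477 0.226] [0.489 0.249]
scene 0.15 brass 5 [0.477 0.225] [0.481 0.252]
scene 0.17 dark 24 [0.478 0.224] [0.489 0.246]
side 0.09 brass 9 [0.452 0.251] [0.482 0.264]
side 0.1 brass 63 [0.452 0.245] [0.48  0.266]
side 0.11 brass 57 [0.452 0.246] [0.479 0.265]
side 0.12 brass 63 [0.452 0.245] [0.479 0.265]
side 0.13 dark 24 [0.459 0.236] [0.481 0.261]
side 0.13 brass 114 [0.453 0.236] [0.484 0.265]
side 0.14 dark 32 [0.464 0.237] [0.479 0.255]
side 0.15 dark 43 [0.464 0.237] [0.48  0.255]
side 0.17 dark 19 [0.463 0.233] [0.469 0.254]
wrist 0.09 dark 12 [0.474 0.229] [0.481 0.263]
wrist 0.09 brass 111 [0.477 0.23 ] [0.487 0.258]
wrist 0.1 dark 10 [0.467 0.228] [0.475 0.264]
wrist 0.1 brass 686 [0.474 0.23 ] [0.486 0.261]
wrist 0.11 brass 614 [0.476 0.231] [0.486 0.261]
wrist 0.12 brass 661 [0.476 0.231] [0.486 0.26 ]
wrist 0.13 brass 1878 [0.462 0.233] [0.486 0.263]
wrist 0.14 dark 680 [0.481 0.229] [0.486 0.252]
wrist 0.14 brass 63 [0.48  0.228] [0.485 0.254]
wrist 0.15 dark 1086 [0.48  0.228] [0.485 0.253]
wrist 0.15 brass 28 [0.48  0.227] [0.482 0.254]
wrist 0.17 dark 1518 [0.466 0.227] [0.486 0.252]
wrist 0.17 brass 61 [0.463 0.221] [0.486 0.261]
```

Run:
```python
from h import *
p=ctrl.camera_params('wrist'); M=np.array(p['mount']); print(M.round(3).tolist(), ctrl.pinch_z)
im,d=ctrl.camera('wrist')
v,u=np.mgrid[:480,:640]
n=cv2.undistortPoints(np.stack([u,v],-1).reshape(-1,1,2).astype(float),np.array(p['K']),np.array(p['dist'])).reshape(480,640,2)
Q=np.dstack([n*d[...,None],d])@M[:3,:3].T+M[:3,3]
for uv in[(318,225)]: pass
for z in(0,-.019,-.03): 
    c=np.linalg.inv(M)@[0,0,z,1]; k=np.array(p['K'])@(c[:3]/c[2]); print('proj z',z,k[:2].round(),c[2].round(3))
sat=im.max(2).astype(int)-im.min(2); 
for u0 in(305,315,325):
  for v0 in range(260,420,12):
    if d[v0,u0]>0: print(u0,v0,im[v0,u0],(Q[v0,u0]*1000).round(),end=' | ')
  print()
```

```text
[[-0.002, -0.945, -0.328, 0.084], [1.0, -0.002, -0.001, -0.0], [0.001, -0.328, 0.945, -0.171], [0.0, 0.0, 0.0, 1.0]] 0.0187
proj z 0 [315. 293.] 0.189
proj z -0.019 [315. 313.] 0.171
proj z -0.03 [315. 327.] 0.161
305 260 [80 54 23] [ 7. -5. 26.] | 305 272 [69 47 21] [11. -5. -1.] | 305 284 [69 47 18] [ 11.  -4. -15.] | 305 296 [81 50 22] [ 11.  -4. -26.] | 305 308 [63 57 53] [ 11.  -4. -34.] | 305 320 [63 57 53] [ 11.  -4. -43.] | 305 332 [62 56 50] [ 11.  -4. -52.] | 305 344 [62 56 50] [ 11.  -3. -59.] | 305 356 [61 57 51] [ 10.  -3. -65.] | 305 368 [25 19 16] [ 11.  -3. -72.] | 305 380 [23 18 15] [ 11.  -3. -77.] | 305 392 [20 16 12] [  9.  -3. -80.] | 305 404 [19 16 15] [  1.  -3. -76.] | 305 416 [18 16 16] [ -2.  -3. -77.] | 
315 260 [83 57 23] [ 6. -0. 26.] | 315 272 [68 47 20] [11. -0.  0.] | 315 284 [68 47 19] [ 11.  -0. -13.] | 315 296 [93 48 27] [ 11.  -0. -25.] | 315 308 [25 20 15] [ 11.  -0. -35.] | 315 320 [25 18 14] [ 11.  -0. -44.] | 315 332 [25 20 15] [ 11.  -0. -52.] | 315 344 [25 19 14] [ 11.  -0. -59.] | 315 356 [25 19 14] [ 11.  -0. -66.] | 315 368 [25 20 16] [  7.  -0. -66.] | 315 380 [22 18 14] [  2.  -0. -65.] | 315 392 [20 16 13] [ -2.  -0. -66.] | 315 404 [18 15 13] [ -9.  -0. -65.] | 315 416 [227 169  93] [-173.   -0.  107.] | 
325 260 [65 45 21] [ 5.  5. 30.] | 325 272 [80 43 24] [8. 5. 7.] | 325 284 [66 45 19] [ 8.  4. -6.] | 325 296 [67 46 17] [  8.   4. -19.] | 325 308 [61 56 53] [ 10.   4. -34.] | 325 320 [61 56 52] [ 11.   3. -45.] | 325 332 [59 54 50] [ 11.   3. -52.] | 325 344 [59 54 50] [ 11.   3. -59.] | 325 356 [59 55 51] [ 11.   3. -66.] | 325 368 [20 16 14] [ 11.   3. -73.] | 325 380 [20 16 14] [ 12.   3. -79.] | 325 392 [18 15 13] [ 11.   3. -82.] | 325 404 [16 14 13] [  1.   3. -76.] | 325 416 [17 15 14] [ -3.   3. -77.] |
```

Run:
```python
from h import *
z=np.load('pics/w1.npz'); P=z['P']; im=z['im']
Q=(P-[.4712,.2452,.2536])*[1,-1,-1]*1000
for u0 in(170,185,195,440,450,460):
  for v0 in range(310,440,10): print(u0,v0,im[v0,u0],Q[v0,u0].round(),end=' | ')
  print()
```

```text
170 310 [232 185 103] [-148. -173.  252.] | 170 320 [231 174  96] [-163. -176.  254.] | 170 330 [226 168  90] [-177. -178.  255.] | 170 340 [72 60 50] [ 10. -49. -56.] | 170 350 [68 58 49] [ 10. -47. -62.] | 170 360 [53 42 34] [ 10. -45. -68.] | 170 370 [36 25 14] [ 10. -43. -73.] | 170 380 [33 22 12] [  8. -43. -74.] | 170 390 [29 20 12] [  5. -43. -75.] | 170 400 [27 19 11] [  3. -43. -77.] | 170 410 [25 18 11] [ -0. -43. -78.] | 170 420 [24 18 13] [  17.  -33. -100.] | 170 430 [22 17 13] [  16.  -32. -103.] | 
185 310 [233 184 101] [-148. -155.  253.] | 185 320 [231 176  95] [-162. -157.  253.] | 185 330 [73 60 48] [ 10. -45. -50.] | 185 340 [50 35 20] [ 11. -43. -57.] | 185 350 [47 32 19] [  8. -43. -59.] | 185 360 [43 29 15] [  5. -43. -60.] | 185 370 [40 28 16] [  1. -44. -60.] | 185 380 [38 26 15] [ -1. -43. -63.] | 185 390 [35 24 14] [ -4. -43. -64.] | 185 400 [33 23 14] [ -7. -43. -66.] | 185 410 [35 25 14] [-10. -43. -67.] | 185 420 [222 162  88] [-318. -176.  253.] | 185 430 [144 105  58] [-334. -177.  252.] | 
195 310 [233 182  99] [-148. -143.  253.] | 195 320 [232 177  
[... 1327 characters left out ...]
 19 11] [  0.  42. -69.] | 450 400 [26 18 11] [ -3.  42. -70.] | 450 410 [24 17 11] [ -5.  42. -72.] | 450 420 [23 16 11] [ -9.  43. -72.] | 450 430 [22 16 13] [  17.   30. -103.] | 
460 310 [224 164  90] [-146.  174.  252.] | 460 320 [226 167  92] [-161.  176.  253.] | 460 330 [215 157  85] [-175.  178.  254.] | 460 340 [66 56 45] [ 11.  48. -57.] | 460 350 [65 56 48] [ 11.  46. -64.] | 460 360 [60 51 43] [ 11.  44. -68.] | 460 370 [33 24 14] [ 11.  43. -73.] | 460 380 [30 21 13] [  9.  42. -75.] | 460 390 [26 19 12] [  6.  42. -76.] | 460 400 [24 17 10] [  3.  42. -77.] | 460 410 [22 15 10] [  1.  42. -79.] | 460 420 [22 17 13] [  17.   33. -100.] | 460 430 [20 16 12] [  17.   32. -103.] |
```

The fingertips really end about 28 mm behind the reported TCP (seen in all three cameras: the fingers shut on top of the cap). The grasp point is thus about 47 mm behind the TCP, and I'll allow for that. Opening and remeasuring.

Call:
apply_moves([
  {"jaw": 1,"offset": [0,0,-40],"rot": [0,0,0]},
  {"jaw": 1,"offset": [0,0,0],"rot": [0,0,0]},
  {"jaw": 1,"offset": [0,0,0],"rot": [0,0,0]},
  {"jaw": 1,"offset": [0,0,0],"rot": [0,0,0]},
  {"jaw": 1,"offset": [0,0,0],"rot": [0,0,0]},
])

```text
time_s: 5.05
eef_pos: [0.4714, 0.2409, 0.1445]
eef_rot: [0.0, 1.0, 0.0, -0.001]
wrist_force: [-0.4, -0.2, 0.5]
opening: 0.999
grasp_force: 0.0
```

Run:
```python
from h import *
o=ctrl.get_obs(); print(o['time_s'],o['eef_pos'],o['eef_rot'].round(3),o['opening'],o['wrist_force'].round(1))
for c in('wrist','side','scene'):
    im,d,P=cloud(c)
    b=(abs(P[...,0]-.47)<.05)&(abs(P[...,1]-.243)<.05)&(P[...,2]>.131)&(P[...,2]<.141)
    t=P[b]; print(c,len(t),((t.min(0)+t.max(0))/2).round(4),np.ptp(t,axis=0).round(3),np.median(t,0).round(4))
```

```text
5.05 [0.47137819 0.24089586 0.14448689] [ 0.     1.     0.    -0.001] 0.9985078607832975 [-0.4 -0.2  0.5]
wrist 3924 [0.4687 0.246  0.1347] [0.036 0.036 0.007] [0.4704 0.246  0.1365]
side 166 [0.4693 0.2472 0.1355] [0.039 0.038 0.009] [0.4681 0.2507 0.1364]
scene 96 [0.4719 0.2434 0.1357] [0.039 0.035 0.009] [0.4731 0.2429 0.1371]
```

Call:
apply_moves([
  {"jaw": 1,"offset": [-1,-4,0],"rot": [0,0,0]},
  {"jaw": 1,"offset": [0,0,30],"rot": [0,0,0]},
  {"jaw": 1,"offset": [0,0,25],"rot": [0,0,0]},
  {"jaw": 1,"offset": [0,0,12],"rot": [0,0,0]},
  {"jaw": 1,"offset": [0,0,0],"rot": [0,0,0]},
])

```text
time_s: 5.82
eef_pos: [0.4704, 0.245, 0.0778]
eef_rot: [0.0, 1.0, 0.0, -0.001]
wrist_force: [-0.1, 0.2, 0.1]
opening: 0.999
grasp_force: 0.0
```

Call:
apply_moves([
  {"jaw": 0,"offset": [0,0,0],"rot": [0,0,0]},
  {"jaw": 0,"offset": [0,0,0],"rot": [0,0,0]},
  {"jaw": 0,"offset": [0,0,0],"rot": [0,0,0]},
  {"jaw": 0,"offset": [0,0,0],"rot": [0,0,0]},
  {"jaw": 0,"offset": [0,0,0],"rot": [0,0,0]},
])

```text
time_s: 6.45
eef_pos: [0.4716, 0.2451, 0.0793]
eef_rot: [-0.0, 1.0, 0.0, 0.001]
wrist_force: [-2.2, -1.3, 5.7]
opening: 0.399
grasp_force: 59.5
```

Call:
apply_moves([
  {"jaw": 0,"offset": [0,0,-10],"rot": [0,0,0]},
  {"jaw": 0,"offset": [0,0,-20],"rot": [0,0,0]},
  {"jaw": 0,"offset": [0,0,-40],"rot": [0,0,0]},
  {"jaw": 0,"offset": [0,0,-50],"rot": [0,0,0]},
  {"jaw": 0,"offset": [0,0,-40],"rot": [0,0,0]},
])

```text
time_s: 7.08
eef_pos: [0.4711, 0.2451, 0.2408]
eef_rot: [-0.0, 1.0, 0.0, 0.001]
wrist_force: [0.9, 0.5, -0.8]
opening: 0.395
grasp_force: 59.7
```

Run:
```python
from h import *
o=ctrl.get_obs(); print(o['eef_pos'],o['opening'],o['grasp_force'])
for c in('scene','side'):
    im,d,P=cloud(c); h=cv2.cvtColor(im,cv2.COLOR_RGB2HSV).astype(int)
    r=(abs(P[...,0]-.47)<.06)&(abs(P[...,1]-.243)<.06)&(h[...,1]>130)
    for z0,z1 in((.1,.2),(.2,.32)):
        t=P[r&(P[...,2]>z0)&(P[...,2]<z1)]
        if len(t): print(c,len(t),t.min(0).round(3),t.max(0).round(3))
    k=(abs(P[...,0]-.47)<.03)&(abs(P[...,1]-.243)<.03)&(P[...,2]>.122)&(P[...,2]<.14); t=P[k]; print('mouth',len(t),((t.min(0)+t.max(0))/2).round(4))
    # tube surroundings
    X=P[(P[...,0]>.52)&(P[...,0]<.72)&(P[...,1]>-.1)&(P[...,1]<-.02)&(P[...,2]>.1)&(P[...,2]<.21)&(P[...,2]>.1+0)]
    if len(X)>20:
        m=np.median(X,0)
        for _ in range(4):
            m=X.mean(0); dd=np.linalg.svd(X-m)[2][0]; dd*=np.sign(dd[2]); e=X-m; s=e@dd; X=X[np.linalg.norm(e-np.outer(s,dd),axis=1)<.015]
        print('tube',len(X),m.round(4),dd.round(3),X[:,2].max().round(3))
```

```text
[0.47110605 0.24508653 0.24075287] 0.3945758107247253 59.7372536547482
scene 177 [0.457 0.224 0.261] [0.492 0.261 0.312]
mouth 49 [0.4741 0.241  0.1297]
tube 48 [ 0.6578 -0.0599  0.1725] [0.8   0.029 0.599] 0.188
side 1 [0.472 0.24  0.131] [0.472 0.24  0.131]
side 232 [0.453 0.225 0.267] [0.48  0.279 0.315]
mouth 80 [0.4686 0.245  0.1281]
tube 113 [ 0.5913 -0.055   0.1188] [0.775 0.009 0.632] 0.165
```

Call:
apply_moves([
  {"jaw": 0,"offset": [0,30,0],"rot": [0,0,0]},
  {"jaw": 0,"offset": [3,50,0],"rot": [0,0,0]},
  {"jaw": 0,"offset": [4,55,0],"rot": [0,0,0]},
  {"jaw": 0,"offset": [4,55,0],"rot": [0,0,0]},
  {"jaw": 0,"offset": [4,55,0],"rot": [0,0,0]},
])

```text
time_s: 7.8
eef_pos: [0.4853, -0.0015, 0.2376]
eef_rot: [-0.0, 1.0, 0.0, -0.0]
wrist_force: [0.3, -0.8, -0.7]
opening: 0.394
grasp_force: 59.9
```

Call:
apply_moves([
  {"jaw": 0,"offset": [4,55,0],"rot": [0,0,0]},
  {"jaw": 0,"offset": [4,55,0],"rot": [0,0,0]},
  {"jaw": 0,"offset": [4,55,0],"rot": [0,0,0]},
  {"jaw": 0,"offset": [4,40,0],"rot": [0,0,0]},
  {"jaw": 0,"offset": [0,19,0],"rot": [0,0,0]},
])

```text
time_s: 8.43
eef_pos: [0.5013, -0.2257, 0.2373]
eef_rot: [-0.001, 1.0, -0.001, -0.001]
wrist_force: [0.3, 1.2, -1.0]
opening: 0.401
grasp_force: 59.9
```

Call:
apply_moves([
  {"jaw": 0,"offset": [0,0,40],"rot": [0,0,0]},
  {"jaw": 0,"offset": [0,0,50],"rot": [0,0,0]},
  {"jaw": 0,"offset": [0,0,50],"rot": [0,0,0]},
  {"jaw": 0,"offset": [0,0,40],"rot": [0,0,0]},
  {"jaw": 0,"offset": [0,0,20],"rot": [0,0,0]},
])

```text
time_s: 9.05
eef_pos: [0.5, -0.2216, 0.0352]
eef_rot: [-0.002, 1.0, 0.0, -0.002]
wrist_force: [0.7, -0.1, -0.1]
opening: 0.398
grasp_force: 59.9
```

Run:
```python
from h import *
o=ctrl.get_obs(); print(o['time_s'],o['eef_pos'],o['eef_rot'].round(3),o['opening'],o['grasp_force'],o['wrist_force'].round(1),o['q'].round(2))
for c in('scene','side','wrist'):
    im,d,P=cloud(c); h=cv2.cvtColor(im,cv2.COLOR_RGB2HSV).astype(int)
    r=(abs(P[...,0]-.502)<.06)&(abs(P[...,1]+.224)<.06)&(h[...,1]>130)&(P[...,2]>.03)&(P[...,2]<.13); t=P[r]
    if len(t): print(c,len(t),t.min(0).round(3),t.max(0).round(3))
    t=P[(P[...,0]>.4)&(P[...,0]<.6)&(P[...,1]>-.32)&(P[...,1]<-.13)&(P[...,2]>.024)&(P[...,2]<.034)]
    A=np.c_[2*t[:,:2],np.ones(len(t))]; s=np.linalg.lstsq(A,(t[:,:2]**2).sum(1),rcond=None)[0]; print('tin',len(t),s[:2].round(3))
```

```text
9.05 [ 0.50003233 -0.22155756  0.03524715] [-0.002  1.     0.    -0.002] 0.398373863020272 59.90746194496751 [ 0.7 -0.1 -0.1] [-0.63  0.34  1.79  0.    1.02  0.94]
scene 131 [ 0.482 -0.238  0.058] [ 0.52  -0.21   0.099]
tin 209 [ 0.503 -0.225]
side 79 [ 0.478 -0.249  0.054] [ 0.509 -0.17   0.13 ]
tin 194 [ 0.501 -0.223]
wrist 13314 [ 0.479 -0.277  0.054] [ 0.517 -0.167  0.13 ]
tin 5368 [ 0.501 -0.225]
```

Call:
apply_moves([
  {"jaw": 0,"offset": [1,2,20],"rot": [0,0,0]},
  {"jaw": 0,"offset": [0,0,15],"rot": [0,0,0]},
  {"jaw": 0,"offset": [0,0,8],"rot": [0,0,0]},
  {"jaw": 0,"offset": [0,0,4],"rot": [0,0,0]},
  {"jaw": 0,"offset": [0,0,0],"rot": [0,0,0]},
])

```text
time_s: 9.82
eef_pos: [0.5031, -0.226, -0.0085]
eef_rot: [-0.0, 1.0, 0.0, -0.0]
wrist_force: [-0.4, -0.1, -1.1]
opening: 0.394
grasp_force: 59.9
```

Call:
apply_moves([
  {"jaw": 0,"offset": [0,0,2],"rot": [0,0,0]},
  {"jaw": 0,"offset": [0,0,2],"rot": [0,0,0]},
  {"jaw": 0,"offset": [0,0,1],"rot": [0,0,0]},
  {"jaw": 0,"offset": [0,0,0],"rot": [0,0,0]},
  {"jaw": 0,"offset": [0,0,0],"rot": [0,0,0]},
])

```text
time_s: 10.45
eef_pos: [0.5031, -0.226, -0.0135]
eef_rot: [0.0, 1.0, -0.0, 0.0]
wrist_force: [-0.7, 0.1, 0.1]
opening: 0.398
grasp_force: 59.9
```

Call:
apply_moves([
  {"jaw": 0,"offset": [0,0,1],"rot": [0,0,0]},
  {"jaw": 0,"offset": [0,0,1],"rot": [0,0,0]},
  {"jaw": 0,"offset": [0,0,0],"rot": [0,0,0]},
  {"jaw": 0,"offset": [0,0,0],"rot": [0,0,0]},
  {"jaw": 0,"offset": [0,0,0],"rot": [0,0,0]},
])

```text
time_s: 11.08
eef_pos: [0.5031, -0.2261, -0.0137]
eef_rot: [0.0, 1.0, 0.0, -0.0]
wrist_force: [-6.8, 4.1, 17.6]
opening: 0.399
grasp_force: 62.0
```

Firm contact with the tin's floor (17.6 N up). Releasing with a moderate opening.

Call:
apply_moves([
  {"jaw": 0.65,"offset": [0,0,-1],"rot": [0,0,0]},
  {"jaw": 0.65,"offset": [0,0,0],"rot": [0,0,0]},
  {"jaw": 0.65,"offset": [0,0,0],"rot": [0,0,0]},
  {"jaw": 0.65,"offset": [0,0,0],"rot": [0,0,0]},
  {"jaw": 0.65,"offset": [0,0,0],"rot": [0,0,0]},
])

```text
time_s: 11.7
eef_pos: [0.5029, -0.226, -0.0148]
eef_rot: [-0.0, 1.0, -0.0, -0.0]
wrist_force: [-0.0, -0.2, 0.6]
opening: 0.648
grasp_force: 0.0
```

Call:
apply_moves([
  {"jaw": 0.65,"offset": [0,0,-10],"rot": [0,0,0]},
  {"jaw": 0.65,"offset": [0,0,-30],"rot": [0,0,0]},
  {"jaw": 0.65,"offset": [0,0,-50],"rot": [0,0,0]},
  {"jaw": 1,"offset": [0,0,-60],"rot": [0,0,0]},
  {"jaw": 1,"offset": [0,0,-60],"rot": [0,0,0]},
])

```text
time_s: 12.32
eef_pos: [0.5028, -0.2258, 0.198]
eef_rot: [0.0, 1.0, 0.0, 0.0]
wrist_force: [0.5, -0.7, -1.2]
opening: 0.997
grasp_force: 0.0
```

Run:
```python
from h import *
o=ctrl.get_obs(); print(o['time_s'],o['eef_pos'],o['eef_rot'].round(3),o['opening'])
for c in('scene','side','wrist'):
    im,d,P=cloud(c); h=cv2.cvtColor(im,cv2.COLOR_RGB2HSV).astype(int); save(im,f'r_{c}.png'); np.savez('pics/r_'+c,im=im,P=P)
    r=(abs(P[...,0]-.502)<.05)&(abs(P[...,1]+.224)<.05)&(P[...,2]>.037)&(P[...,2]<.06); t=P[r]
    if len(t): print(c,'cap',len(t),t.min(0).round(3),t.max(0).round(3))
    t=P[(P[...,0]>.4)&(P[...,0]<.6)&(P[...,1]>-.32)&(P[...,1]<-.13)&(P[...,2]>.024)&(P[...,2]<.033)]
    t=t[np.hypot(t[:,0]-.502,t[:,1]+.224)>.05]
    A=np.c_[2*t[:,:2],np.ones(len(t))]; s=np.linalg.lstsq(A,(t[:,:2]**2).sum(1),rcond=None)[0]; print('tin',len(t),s[:2].round(3))
    X=P[(P[...,0]>.52)&(P[...,0]<.75)&(abs(P[...,1]+.06)<.04)&(P[...,2]>.095)&(P[...,2]<.21)]
    if len(X)>20:
        for _ in range(4):
            m=X.mean(0); dd=np.linalg.svd(X-m)[2][0]; dd*=np.sign(dd[2]); e=X-m; s=e@dd; X=X[np.linalg.norm(e-np.outer(s,dd),axis=1)<.012]
        print('tube',len(X),m.round(4),dd.round(3),X.max(0).round(3),(m+s.max()*dd).round(3))
```

```text
12.325 [ 0.5027777  -0.22578836  0.19797586] [0. 1. 0. 0.] 0.9967977950499174
scene cap 112 [ 0.483 -0.242  0.037] [ 0.525 -0.208  0.051]
tin 245 [ 0.503 -0.225]
tube 49 [ 0.6536 -0.0599  0.1693] [0.796 0.007 0.605] [ 0.676 -0.052  0.188] [ 0.673 -0.06   0.184]
side cap 83 [ 0.483 -0.243  0.037] [ 0.518 -0.203  0.047]
tin 217 [ 0.501 -0.223]
tube 289 [ 0.6154 -0.0546  0.1395] [ 0.767 -0.003  0.642] [ 0.672 -0.046  0.186] [ 0.668 -0.055  0.184]
wrist cap 1391 [ 0.482 -0.244  0.037] [ 0.518 -0.208  0.046]
tin 2073 [ 0.5   -0.224]
tube 3957 [ 0.6038 -0.0638  0.1311] [ 0.776 -0.03   0.631] [ 0.65  -0.052  0.162] [ 0.645 -0.065  0.164]
```

Cap stands upright in the tin, and the tin hasn't moved. The tube (measured elevation about 40°, axis y≈−0.06) comes next: tilt 40° and move to stand off.

Call:
apply_moves([
  {"jaw": 1,"offset": [0,0,0],"rot": [0,10,0]},
  {"jaw": 1,"offset": [0,0,0],"rot": [0,10,0]},
  {"jaw": 1,"offset": [0,0,0],"rot": [0,10,0]},
  {"jaw": 1,"offset": [0,0,0],"rot": [0,10,0]},
  {"jaw": 1,"offset": [0,0,0],"rot": [0,0,0]},
])

```text
time_s: 13.1
eef_pos: [0.4998, -0.2242, 0.1913]
eef_rot: [-0.003, 0.941, -0.003, 0.339]
wrist_force: [0.1, -1.0, 0.1]
opening: 1.004
grasp_force: 0.0
```

Call:
apply_moves([
  {"jaw": 1,"offset": [3,-40,10],"rot": [0,0,0]},
  {"jaw": 1,"offset": [4,-45,20],"rot": [0,0,0]},
  {"jaw": 1,"offset": [4,-45,20],"rot": [0,0,0]},
  {"jaw": 1,"offset": [0,-36,18],"rot": [0,0,0]},
  {"jaw": 1,"offset": [0,0,0],"rot": [0,0,0]},
])

```text
time_s: 13.72
eef_pos: [0.5557, -0.0559, 0.1497]
eef_rot: [-0.002, 0.941, 0.003, 0.339]
wrist_force: [0.3, 0.1, 0.0]
opening: 0.998
grasp_force: 0.0
```

```bash
cat > tube.py <<'E'
from h import *
o=ctrl.get_obs(); print(o['time_s'],o['eef_pos'],o['eef_rot'].round(3),o['q'].round(2))
p=ctrl.camera_params('wrist'); M=np.array(p['mount']); im,d,P=cloud('wrist'); save(im,'t1.png')
h=cv2.cvtColor(im,cv2.COLOR_RGB2HSV).astype(int)
W=T('wrist')[1]@np.linalg.inv(M); Q=(P-W[:3,3])@W[:3,:3]
X=Q[(h[...,0]>45)&(h[...,0]<85)&(h[...,1]>80)&(abs(P[...,1]+.06)<.04)&(P[...,2]>.07)&(P[...,2]<.25)]
for _ in range(4):
    m=X.mean(0); dd=np.linalg.svd(X-m,full_matrices=False)[2][0]; dd*=np.sign(dd[0]); e=X-m; s=e@dd; X=X[np.linalg.norm(e-np.outer(s,dd),axis=1)<.012]
print('tool frame: m',(m*1000).round(1),'dir',dd.round(3),'x',(X[:,0].min()*1000).round(),(X[:,0].max()*1000).round(),'ymid',(np.percentile(X[:,1],[2,98])*1000).round(1),'world dir',(W[:3,:3]@dd).round(3),len(X))
E
python3 tube.py
```

```text
13.725 [ 0.55573072 -0.05590207  0.14967296] [-0.002  0.941  0.003  0.339] [-0.53 -0.2   2.29  0.68  0.54  0.54]
tool frame: m [29.   2.2 43.1] dir [ 1.     0.011 -0.011] x -70.0 106.0 ymid [-4.4  8.9] world dir [ 0.761 -0.008  0.649] 7114
```

View pics/t1.png

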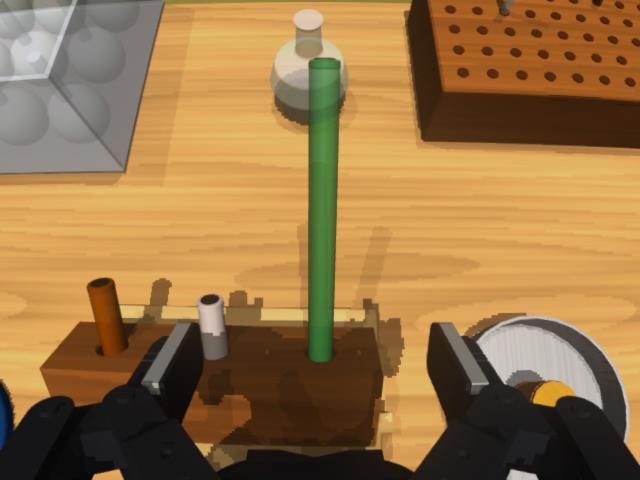

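The green tube (322,210) lies centred between the open fingers and parallel to tool x; the white stub at (212,325) is clear. Advancing 93 mm.

Call:
apply_moves([
  {"jaw": 1,"offset": [-2,2,30],"rot": [0,0,0]},
  {"jaw": 1,"offset": [0,0,30],"rot": [0,0,0]},
  {"jaw": 1,"offset": [0,0,20],"rot": [0,0,0]},
  {"jaw": 1,"offset": [0,0,13],"rot": [0,0,0]},
  {"jaw": 1,"offset": [0,0,0],"rot": [0,0,0]},
])

```text
time_s: 14.4
eef_pos: [0.6142, -0.0629, 0.0777]
eef_rot: [-0.0, 0.94, -0.0, 0.341]
wrist_force: [-0.6, 0.1, 0.0]
opening: 1.004
grasp_force: 0.0
```

```bash
python3 tube.py
```

```text
14.4 [ 0.61418896 -0.06292583  0.07765308] [-0.     0.94  -0.     0.341] [-0.46  0.11  2.18  0.97  0.35  0.27]
tool frame: m [ 44.6  -2.8 -49.5] dir [ 1.     0.005 -0.011] x -52.0 108.0 ymid [-9.8  3.9] world dir [ 0.76  -0.006  0.65 ] 18865
```

Call:
apply_moves([
  {"jaw": 1,"offset": [0,-3,0],"rot": [0,0,0]},
  {"jaw": 0,"offset": [0,0,0],"rot": [0,0,0]},
  {"jaw": 0,"offset": [0,0,0],"rot": [0,0,0]},
  {"jaw": 0,"offset": [0,0,0],"rot": [0,0,0]},
  {"jaw": 0,"offset": [0,0,0],"rot": [0,0,0]},
])

```text
time_s: 15.08
eef_pos: [0.6131, -0.0589, 0.0777]
eef_rot: [-0.0, 0.94, 0.0, 0.341]
wrist_force: [-0.3, -1.4, 0.6]
opening: 0.164
grasp_force: 58.2
```

Call:
apply_moves([
  {"jaw": 0,"offset": [0,0,0],"rot": [0,0,0]},
  {"jaw": 0,"offset": [0,0,0],"rot": [0,0,0]},
  {"jaw": 0,"offset": [0,0,0],"rot": [0,0,0]},
  {"jaw": 0,"offset": [0,0,0],"rot": [0,0,0]},
  {"jaw": 0,"offset": [0,0,0],"rot": [0,0,0]},
])

```text
time_s: 15.7
eef_pos: [0.6132, -0.0589, 0.0777]
eef_rot: [-0.0, 0.94, 0.0, 0.341]
wrist_force: [-0.9, -1.2, 1.7]
opening: 0.159
grasp_force: 58.4
```

Call:
apply_moves([
  {"jaw": 0,"offset": [8,0,0],"rot": [0,0,0]},
  {"jaw": 0,"offset": [15,0,0],"rot": [0,0,0]},
  {"jaw": 0,"offset": [20,0,0],"rot": [0,0,0]},
  {"jaw": 0,"offset": [25,0,0],"rot": [0,0,0]},
  {"jaw": 0,"offset": [12,0,0],"rot": [0,0,0]},
])

```text
time_s: 16.32
eef_pos: [0.6754, -0.0586, 0.1297]
eef_rot: [-0.0, 0.94, 0.0, 0.341]
wrist_force: [0.2, 0.8, -0.6]
opening: 0.159
grasp_force: 58.4
```

```bash
python3 tube.py
```

```text
16.325 [ 0.67540433 -0.05862718  0.12969406] [-0.     0.94   0.     0.341] [-0.39  0.13  2.02  0.65  0.41  0.65]
tool frame: m [ 43.1  -0.5 -48.7] dir [ 1.    -0.002 -0.008] x -54.0 108.0 ymid [-7.5  6.3] world dir [0.761 0.003 0.649] 19103
```

Call:
apply_moves([
  {"jaw": 0,"offset": [16,0,-15],"rot": [0,0,0]},
  {"jaw": 0,"offset": [26,0,-31],"rot": [0,0,0]},
  {"jaw": 0,"offset": [26,0,-31],"rot": [0,0,0]},
  {"jaw": 0,"offset": [6,0,-12],"rot": [0,0,0]},
  {"jaw": 0,"offset": [0,0,0],"rot": [0,0,0]},
])

```text
time_s: 17.0
eef_pos: [0.6738, -0.0586, 0.2444]
eef_rot: [-0.0, 0.94, 0.0, 0.341]
wrist_force: [-0.2, -0.0, -0.9]
opening: 0.165
grasp_force: 58.5
```

Call:
apply_moves([
  {"jaw": 0,"offset": [0,0,0],"rot": [0,0,0]},
  {"jaw": 0,"offset": [0,0,0],"rot": [0,-5,0]},
  {"jaw": 0,"offset": [0,0,0],"rot": [0,-9,0]},
  {"jaw": 0,"offset": [0,0,0],"rot": [0,-9,0]},
  {"jaw": 0,"offset": [0,0,0],"rot": [0,-9,0]},
])

```text
time_s: 17.62
eef_pos: [0.6737, -0.0587, 0.2431]
eef_rot: [-0.0, 0.998, 0.0, 0.065]
wrist_force: [0.6, -0.8, -0.3]
opening: 0.166
grasp_force: 58.5
```

Call:
apply_moves([
  {"jaw": 0,"offset": [0,0,0],"rot": [0,-8,0]},
  {"jaw": 0,"offset": [0,0,0],"rot": [0,0,0]},
  {"jaw": 0,"offset": [-30,0,0],"rot": [0,0,0]},
  {"jaw": 0,"offset": [-30,0,0],"rot": [0,0,0]},
  {"jaw": 0,"offset": [0,0,0],"rot": [0,0,0]},
])

```text
time_s: 18.25
eef_pos: [0.6119, -0.0583, 0.2438]
eef_rot: [-0.001, 1.0, 0.0, -0.001]
wrist_force: [0.2, 0.3, -0.6]
opening: 0.164
grasp_force: 58.5
```

```bash
sed -i "s/&(abs(P\[...,1\]+.06)<.04)&(P\[...,2\]>.07)&(P\[...,2\]<.25)/\&(abs(Q[...,1])<.03)\&(Q[...,2]<0)/; s/'t1.png'/'t2.png'/" tube.py; python3 tube.py
```

```text
18.25 [ 0.61193699 -0.05830673  0.24376153] [-0.001  1.     0.    -0.001] [-0.29  0.24  1.45  0.    1.45  1.28]
tool frame: m [ 43.3  -0.7 -48.2] dir [ 1.     0.    -0.007] x -53.0 108.0 ymid [-7.8  6.4] world dir [ 1.    -0.     0.006] 19778
```

Call:
apply_moves([
  {"jaw": 0,"offset": [-14,-30,0],"rot": [0,0,0]},
  {"jaw": 0,"offset": [-25,-50,0],"rot": [0,0,0]},
  {"jaw": 0,"offset": [-25,-50,0],"rot": [0,0,0]},
  {"jaw": 0,"offset": [-25,-50,0],"rot": [0,0,0]},
  {"jaw": 0,"offset": [-25,-50,0],"rot": [0,0,0]},
])

```text
time_s: 18.92
eef_pos: [0.4997, 0.1728, 0.2449]
eef_rot: [-0.001, 1.0, 0.0, -0.0]
wrist_force: [0.8, 0.5, -0.9]
opening: 0.162
grasp_force: 58.6
```

Call:
apply_moves([
  {"jaw": 0,"offset": [-20,-45,0],"rot": [0,0,0]},
  {"jaw": 0,"offset": [-5,-27,20],"rot": [0,0,0]},
  {"jaw": 0,"offset": [0,0,30],"rot": [0,0,0]},
  {"jaw": 0,"offset": [0,0,24],"rot": [0,0,0]},
  {"jaw": 0,"offset": [0,0,10],"rot": [0,0,0]},
])

```text
time_s: 19.55
eef_pos: [0.4742, 0.2432, 0.1594]
eef_rot: [-0.0, 1.0, 0.0, -0.002]
wrist_force: [-0.1, 0.4, -0.9]
opening: 0.161
grasp_force: 58.7
```

Call:
apply_moves([
  {"jaw": 0,"offset": [0,0,0],"rot": [0,0,0]},
  {"jaw": 0,"offset": [0,0,0],"rot": [0,0,0]},
  {"jaw": 0,"offset": [0,0,0],"rot": [0,0,0]},
  {"jaw": 0,"offset": [0,0,0],"rot": [0,0,0]},
  {"jaw": 0,"offset": [0,0,0],"rot": [0,0,0]},
])

```text
time_s: 20.18
eef_pos: [0.4751, 0.2432, 0.1615]
eef_rot: [-0.0, 1.0, 0.0, -0.001]
wrist_force: [-0.8, -0.2, -0.7]
opening: 0.163
grasp_force: 58.6
```

```bash
python3 tube.py
python3 - <<'E'
from h import *
o=[]
for c,s in(('side',np.s_[140:440,200:600]),('scene',np.s_[120:420,150:550])):
    im,d,P=cloud(c); h=cv2.cvtColor(im,cv2.COLOR_RGB2HSV).astype(int); o.append(cv2.resize(im[s],(400,300)))
    t=P[(h[...,0]>45)&(h[...,0]<85)&(h[...,1]>80)&(P[...,2]>.15)&(P[...,2]<.26)]; print(c,len(t),np.percentile(t,2,axis=0).round(3),np.percentile(t,98,axis=0).round(3))
    r=(abs(P[...,0]-.502)<.05)&(abs(P[...,1]+.224)<.05)&(P[...,2]>.037)&(P[...,2]<.06); t=P[r]; print('cap',len(t),t.min(0).round(3),t.max(0).round(3))
save(np.hstack(o),'fin.png')
E
```

```text
20.175 [0.47509999 0.24316825 0.16147709] [-0.     1.     0.    -0.001] [0.25 0.13 1.75 0.   1.26 1.82]
tool frame: m [ 44.7  -0.3 -48.8] dir [ 1.    -0.001 -0.009] x -53.0 109.0 ymid [-7.6  6.9] world dir [1.    0.001 0.007] 20060
side 529 [0.366 0.238 0.203] [0.578 0.263 0.239]
cap 82 [ 0.484 -0.246  0.037] [ 0.518 -0.206  0.048]
scene 123 [0.427 0.234 0.207] [0.584 0.248 0.222]
cap 110 [ 0.485 -0.242  0.037] [ 0.525 -0.208  0.05 ]
```

View pics/fin.png

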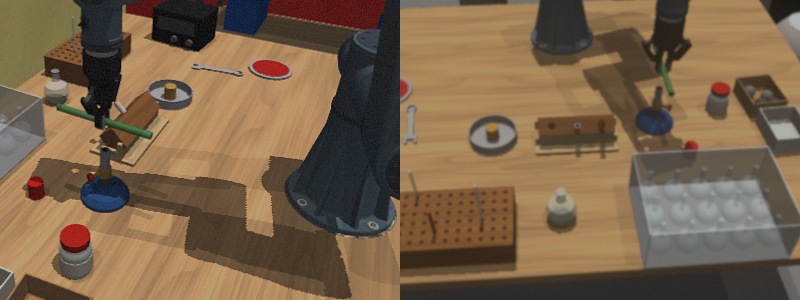

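The picture shows the tube level above the burner (side crop 105,120), middle at about (0.473, 0.243, 0.207), with the cap standing in the tin and both stubs in the rack. Handing in.

```bash
python3 -c "
from bench import ctrl
print(ctrl.hand_in())"
```

```text
the job is handed in; nothing more can be done
None
```

I handed the job in at about 20 s: the cap is released in the tin, and the green tube is held level with its middle about 7–8 cm above the burner mouth. The hand-in returned no verdict, and the first try at the cap closed on top of it, because the fingertips end about 28 mm short of the reported tool point.

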